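Seat the bottle nest plate on its three-ball station

TASK

Fit the nest plate with the lavender handle onto the green three-ball station, its tongue over the station's tongue. Set it down by its handle, not dropped, and keep pressing it down until the two sprung rollers ride over its edges and pull it fully home, level on all three balls, then let go. Leave the mustard-handled plate and the amber bottle where they stand.

Things in the scene. Friction and masses are not known exactly. Their poses are not given: they have to be found in the camera images.
- plate_lavender: Loose plate, 150 x 130 x 25 mm, 0.3-0.5 kg, flat on the table, 4 dark spots. Origin: centre of underside; x to its tongue (x 35 to 75, y +-25 mm, white stripe). LAVENDER handle: bar along x over the origin, 76 x 14 mm, 55 to 73 mm above the underside, on posts at x +-28. Below: 3 vee grooves matching the balls one way round; bevelled side edges at y +-65, x -8 to 38, for the rollers.
- station: Fixed green base, 20 mm high. Origin: centre of underside; x to its tongue (to x 89 mm, white stripe). 16 mm balls at (50,0), (-30,+-40), centres 30 mm up. Sprung white rollers at (15,+-67), tops 52 mm up; housings at y +-96 to 114, 58 high. Plate home: same x, y, yaw, its origin 26 mm above this one. Rollers resist from 17 mm above home, 8-14 N, then pull down the last 4; centres from 6 mm off.
- plate_mustard: Bystander: another loose plate of the same size and shape, with a MUSTARD (yellow) bar handle and six small dark spots of 20 mm. Origin and axes as for the lavender plate.
- bottle_amber: Loose amber glass bottle with a white cap, 44 mm in diameter, 105 mm tall: a bystander, to be left standing. Origin: centre of its underside.
Not all that is in view belongs to the job. Leave any brown, purple or red look-alike of the plate_lavender alone.

How it is judged:
At the end, for the whole second after the job is handed in: The lavender-handled plate rests released and still, fully home on the three balls: its origin within 10 mm sideways of the station's axis and 22 to 30.5 mm above the station's origin (26 when home), its x axis along the station's within 0.15 rad, level within 0.06 rad (horizontal distance between plate_lavender and station below 0.01 m and z of plate_lavender in the frame of station between 0.022 and 0.0305 m and angle between the x axis of plate_lavender and the x axis of station, either way round below 0.15 rad and angle between plate_lavender's own z axis and vertical below 0.06 rad and linear speed of plate_lavender below 0.02 m/s); the robot touches nothing.
It fails at once if the mustard-handled plate is moved by more than 30 mm (distance of plate_mustard from where it was at the start of the episode above 0.03 m).
It fails at once if the amber bottle is moved by more than 30 mm or tipped over (distance of bottle_amber from where it was at the start of the episode above 0.03 m or angle between bottle_amber's own z axis and vertical above 0.5 rad).
It fails at once if the lavender-handled plate is dropped (falls ungripped at more than 0.6 m/s) (linear speed of plate_lavender above 0.6 m/s and contact force between the fingers and plate_lavender below 0.5 N).
It also fails if it takes over 38 s, if anything falls off the work surface, if the arm or the gripper's body presses on something with over 40 N, if the wrist force passes 120 N, or if a joint passes its speed limit or range.

ROBOT

A 6-joint arm with a two-finger parallel gripper is mounted at the origin on the work surface. World frame = base frame: x ahead of the robot, y to its left, z up, the work surface at z = 0. Lengths are in m, angles in rad, forces in N, time in s.
With the tool pointing down it reaches from about 0.35 to 0.85 m from the base axis. Payload 8.1 kg.
Tool frame: the origin (TCP) lies midway between the tips of the shut fingers; the grasp point (between the pads) lies 19 mm behind it (robot.grip_point_offset is the distance from the TCP to the grasp point, in m); z points along the fingers, y is the line along which they close (so a half turn about z gives the same grasp; the last joint's range is limited). The gripper opens to 93 mm and grips with 3 to 60 N. Pads are 15 mm wide; open, the fingers measure 128 mm over their backs; the gripper's body (75 mm by 188 mm) begins 65 mm behind the grasp point.
Start: joints at [-1.218, 0.13, 1.488, -0, 1.523, -0.085], TCP at [0.254, -0.543, 0.219] pointing down, gripper open.
Joint ranges: [-2.96, 2.96], [-0.89, 2.26], [0.02, 2.5], [-1.34, 4.48], [0, 2.73], [-2.66, 2.66]. Speed limits (rad/s): [2.39, 2.39, 2.79, 3.14, 3.14, 3.14].

INTERFACE

Orientations are given as a rotation vector (axis times angle).
In Python, from plant import robot, read_camera, job gives the robot as it stands.
- The arm moves only by the shell command python3 -m inch 'ROWS' [FORCE]. ROWS is JSON, one flat list of numbers, 5 for each row, row after row: the shift along the world's x, y, z in mm, then the turn about the world's z in degrees, then the opening in per cent of the stroke, from 0 (shut) to 100 (fully open). In form: [dx, dy, dz, yaw, hand, dx, dy, dz, yaw, hand, ...]. A call has 1 to 10 rows; each row is the pose to reach, as a shift and turn from the pose commanded when the call began; what a row does not reach only later rows make up. A row lasts 1/12 s, in which the tool goes at most 41.7 mm and 7.16 degrees, less where a joint would pass 70% of its speed; a pose out of reach is approached as far as the arm can. A call with a gripper value outside its range is refused whole. The fingers move at their own pace and stop on an object; FORCE is the grip in N (left out, the last holds). Time passes only in rows, so rows that repeat a pose let the fingers close. It gives the time, the measured TCP pose, the force, the opening and the grip force at its end, in the units of the state.
- robot.read_state(): the state, without advancing time (a new reading comes with each control period).
- read_camera(name): name is "scene" or "top"; returns a dict with "image" (480x640x3 uint8, blue, green, red), "K" (3x3 intrinsics, pixels), "D" ([k1, k2, p1, p2, k3] as OpenCV has them; the pictures are not rectified), "extrinsics" (4x4, takes a point from world to camera coordinates). Camera axes: x right, y down, z forward; pixel columns grow to the right and rows downward; lengths in m; the calibration is good to about 2 mm. A picture is of the moment at which its call begins. There is no depth.
- job.close_job(): hands the job in; it is judged then, once.
The state is a dict: "t": time; "q": joint angles; "dq": joint speeds; "joint_torque": joint torques, N m; "tool_pos": TCP position; "orientation": TCP orientation; "force": force on the tool from outside, world axes, zero at the start; "wrist_torque": the same for the moment, N m; "opening": finger opening in m; "gripper_force": force on a finger pad.
Only numpy, scipy, OpenCV 4.12 (cv2) and the standard library are available. Lean on these libraries where they do the work, as an engineer would, in place of code of your own. Each camera call takes 0.05 s, during which the arm holds its last target. There are 200 camera calls.

## Working session

There is one attempt and no reset: what is moved stays moved. The work goes in short steps, Python scripts to look and compute and a shell command to move; the robot and the scene stay as the last step left them, time stands still between calls to the robot, and variables do not carry over. Pictures are saved under pics/ and viewed, at most 10 in all, crops included, and the job is handed in when it is done.

```bash
ls; mkdir -p pics; cat > h.py <<'E'
import numpy as np, cv2
from plant import robot, read_camera, job
def snap(n, fn=None):
    c=read_camera(n); 
    if fn: cv2.imwrite('pics/'+fn,c['image'])
    return c
def ray(c,uv,z):
    K=np.array(c['K'],float);D=np.array(c['D'],float);E=np.array(c['extrinsics'],float)
    p=cv2.undistortPoints(np.array(uv,float).reshape(-1,1,2),K,D).reshape(-1,2)
    d=np.c_[p,np.ones(len(p))]@E[:3,:3]; o=-E[:3,:3].T@E[:3,3]
    z=np.broadcast_to(z,len(p))
    return o+d*((z-o[2])/d[:,2])[:,None]
def proj(c,P):
    E=np.array(c['extrinsics'],float)
    return cv2.projectPoints(np.array(P,float).reshape(-1,1,3),cv2.Rodrigues(E[:3,:3])[0],E[:3,3],np.array(c['K'],float),np.array(c['D'],float))[0].reshape(-1,2)
E
python3 - <<'E'
from h import *
for n in('top','scene'):
    c=snap(n,n+'0.png'); E=np.array(c['extrinsics']); print(n,-E[:3,:3].T@E[:3,3])
s=robot.read_state();print(s['t'],s['tool_pos'],s['orientation'],s['opening'])
E
```

```text
pics
top [ 0.39847777 -0.01043039  0.98130127]
scene [ 1.35342448 -0.34630054  0.87984173]
0.1 [ 0.25419039 -0.54292981  0.2177153 ] [-3.06504809e+00 -6.81816714e-01  3.76874093e-04] 0.09270681317035141
```

View pics/top0.png

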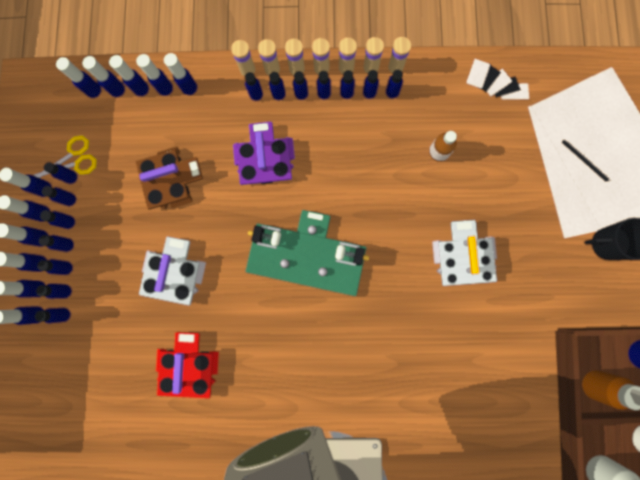

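View pics/scene0.png

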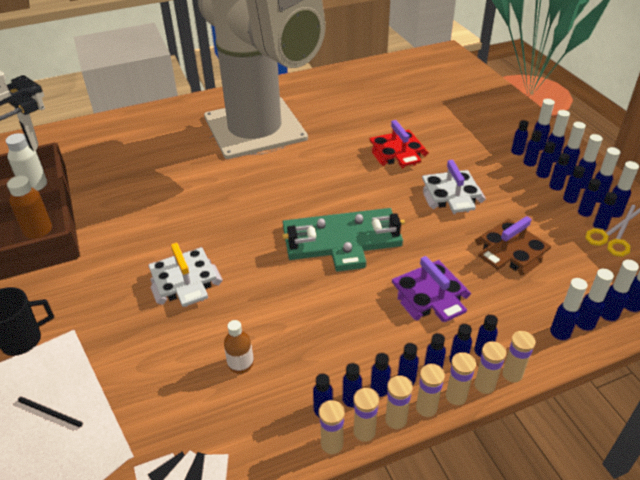

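The top view shows these candidates for the wanted plate:
- White body, lavender handle, 4 spots: (170,275)
- Red body: (187,370)
- Brown body: (165,178)
- Purple body: (263,155)
- White body, mustard handle, 6 spots: (468,253)

I choose the white one with the lavender handle at (170,275). The station is at (308,253) and the amber bottle at (443,145). I'll check the choice in a close crop.

```bash
python3 - <<'E'
from h import *
im=cv2.imread('pics/top0.png')
a=cv2.resize(im[215:320,120:225],(400,400),interpolation=cv2.INTER_CUBIC)
b=cv2.resize(im[195:305,235:380],(400,303),interpolation=cv2.INTER_CUBIC)
s=cv2.imread('pics/scene0.png')
d=cv2.resize(s[150:220,410:500],(400,311),interpolation=cv2.INTER_CUBIC)
e=cv2.resize(s[195:280,270:415],(400,234),interpolation=cv2.INTER_CUBIC)
o=np.zeros((600,800,3),np.uint8);o[:290,:400]=cv2.resize(a,(400,290)) if 0 else a[55:345]; o[:303,400:]=b;o[289:600,:400]=d;o[303:537,400:]=e
cv2.imwrite('pics/crop.png',o)
c=read_camera('top');print(proj(c,[[.254,-.543,.22],[0,0,.0],[.5,.3,0]]),read_camera('scene') and proj(read_camera('scene'),[[.254,-.543,.22]]))
print(ray(c,[[170,275],[308,253],[468,253],[443,145]],0.025))
E
```

```text
[[662.55211813 381.5188011 ]
 [327.92960512 493.21349587]
 [185.19402442 248.56749206]] [[  7.20390538 157.26604291]]
[[ 0.4426964   0.3227544   0.025     ]
 [ 0.48571106  0.0363709   0.025     ]
 [ 0.48237051 -0.29181294  0.025     ]
 [ 0.71137827 -0.24947229  0.025     ]]
```

View pics/crop.png

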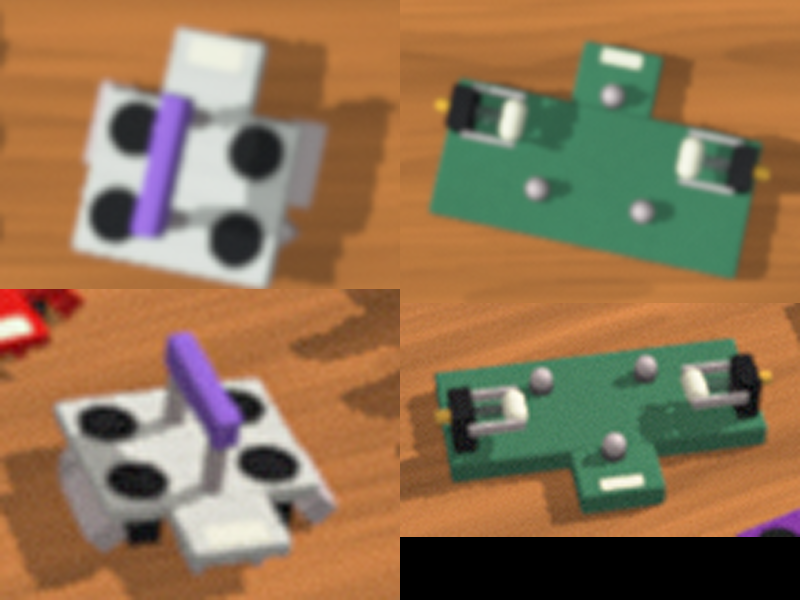

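The crop confirms it: white body, four large spots, lavender bar, and the stripe tongue pointing up in the image (away from the robot). The station tongue also points up, and its three balls and two rollers are clear. Next I'll measure both.

```bash
cat > m.py <<'E'
from h import *
from itertools import combinations
def blobs(mask,off,amin):
    n,_,st,ce=cv2.connectedComponentsWithStats(mask.astype(np.uint8))
    return [(ce[i]+off,st[i,4]) for i in range(1,n) if st[i,4]>=amin]
def lav(c,roi):
    x0,y0,x1,y1=roi; hsv=cv2.cvtColor(c['image'][y0:y1,x0:x1],cv2.COLOR_BGR2HSV)
    m=cv2.inRange(hsv,(120,80,80),(145,255,255))
    ct=max(cv2.findContours(m,cv2.RETR_EXTERNAL,cv2.CHAIN_APPROX_NONE)[0],key=cv2.contourArea)
    b=cv2.boxPoints(cv2.minAreaRect(ct))+[x0,y0]
    e=[np.linalg.norm(b[1]-b[0]),np.linalg.norm(b[2]-b[1])]
    ends=((b[0]+b[3])/2,(b[1]+b[2])/2) if e[0]>e[1] else ((b[0]+b[1])/2,(b[2]+b[3])/2)
    return np.array(ends),b,e
def tri(ct,ut,cs,us):
    def P(c):return np.array(c['extrinsics'],float)[:3]
    def U(c,u):return cv2.undistortPoints(np.array(u,float).reshape(-1,1,2),np.array(c['K'],float),np.array(c['D'],float)).reshape(-1,2).T
    X=cv2.triangulatePoints(P(ct),P(cs),U(ct,ut),U(cs,us));return (X[:3]/X[3]).T
E
python3 - <<'E'
from m import *
t=read_camera('top');s=read_camera('scene')
et,_,dt=lav(t,(130,240,215,310)); es,_,ds=lav(s,(420,150,500,215))
print('ends',et,dt,es,ds)
print('top rays z.07',ray(t,et,.070)); 
for o in(es,es[::-1]): print('tri',tri(t,et,s,o))
x0,y0,x1,y1=135,235,205,305
g=cv2.cvtColor(t['image'][y0:y1,x0:x1],cv2.COLOR_BGR2HSV)
bl=blobs(g[:,:,2]<75,[x0,y0],60); print('spots',[(b[0].round(1),b[1],ray(t,[b[0]],.025)[0].round(4)) for b in bl])
def sub(c,x0,y0,x1,y1,off=[0,0]):
    h=cv2.cvtColor(c['image'][y0:y1,x0:x1],cv2.COLOR_BGR2HSV)
    return blobs((h[:,:,1]<70)&(h[:,:,2]>60),[x0,y0],8)
for n,c,r in(('top',t,(240,208,375,300)),('scene',s,(280,205,405,272))):
    for b in sub(c,*r): print(n,b[0].round(1),b[1],ray(c,[b[0]],.03)[0].round(4))
E
```

```text
ends [[157.46910095 290.80056381]
 [165.86236191 254.42977571]] [np.float64(37.32667975605494), np.float64(10.118678158848875)] [[448.58823776 160.64705944]
 [462.44118118 183.73529434]] [np.float64(8.917923810549725), np.float64(26.925278685142953)]
top rays z.07 [[0.40967864 0.33141071 0.07      ]
 [0.48144697 0.31653428 0.07      ]]
tri [[0.40893451 0.32991918 0.06904717]
 [0.48232283 0.32017144 0.05908151]]
tri [[ 0.41311062  0.36578259 -0.00610697]
 [ 0.47363528  0.28983494  0.12488632]]
spots [(array([154.4, 262.5]), np.int32(96), array([0.469 , 0.3566, 0.025 ])), (array([187.1, 269. ]), np.int32(135), array([0.4548, 0.2871, 0.025 ])), (array([149.1, 285.2]), np.int32(101), array([0.4218, 0.3662, 0.025 ])), (array([181.5, 291.6]), np.int32(128), array([0.4083, 0.2977, 0.025 ]))]
top [315.  215.6] 120 [0.5626 0.0213 0.03  ]
top [271.  236.7] 329 [0.5197 0.1121 0.03  ]
top [311.6 229.4] 71 [0.5338 0.0285 0.03  ]
top [344.8 252.5] 345 [ 0.4854 -0.0391  0.03  ]
top [284.  263.1] 69 [0.4651 0.0852 0.03  ]
top [322.3 271.4] 72 [0.4474 0.0072 0.03  ]
scene [358.8 218.2] 76 [0.4685 0.0827 0.03  ]
scene [381.8 224.6] 302 [0.5053 0.1179 0.03  ]
scene [320.9 222.9] 83 [0.4515 0.0045 0.03  ]
scene [305.6 233.6] 326 [ 0.4699 -0.0364  0.03  ]
scene [347.1 246.7] 88 [0.5379 0.0257 0.03  ]
scene [349.9 259.8] 95 [0.5738 0.0157 0.03  ]
```

```bash
python3 -m inch '[110,400,20,70,100,110,400,20,70,100,110,400,20,70,100,110,400,20,70,100,110,400,20,70,100,110,400,20,70,100,110,400,20,70,100,110,400,20,70,100,110,400,20,70,100,110,400,20,70,100]' 60
```

```text
t: 1.18
tool_pos: [0.3644, -0.1415, 0.239]
orientation: [2.113, 2.324, 0.001]
force: [1.0, -0.7, 0.0]
opening: 0.0931
gripper_force: 0.0
```

```bash
python3 -m inch '[70,400,0,70,100,70,400,0,70,100,70,400,0,70,100,70,400,0,70,100,70,400,0,70,100,70,400,0,70,100,70,400,0,70,100,70,400,0,70,100,70,400,0,70,100,70,400,0,70,100]'
```

```text
t: 2.02
tool_pos: [0.4342, 0.2599, 0.2387]
orientation: [0.395, 3.116, 0.001]
force: [-0.2, -0.2, 0.9]
opening: 0.0927
gripper_force: 0.0
```

```bash
python3 -m inch '[11,65,0,3,100,11,65,0,3,100,11,65,-40,3,100,11,65,-80,3,100,11,65,-120,3,100,11,65,-150,3,100,11,65,-170,3,100,11,65,-185,3,100,11,65,-193,3,100,11,65,-193,3,100]'; python3 - <<'E'
from h import *
c=snap('scene','g1.png');cv2.imwrite('pics/g1c.png',cv2.resize(c['image'][60:240,360:560],(600,540)))
E
```

```text
t: 2.85
tool_pos: [0.444, 0.3207, 0.0435]
orientation: [-0.326, -3.122, 0.003]
force: [0.0, -1.0, 0.4]
opening: 0.0931
gripper_force: 0.0
```

View pics/g1c.png

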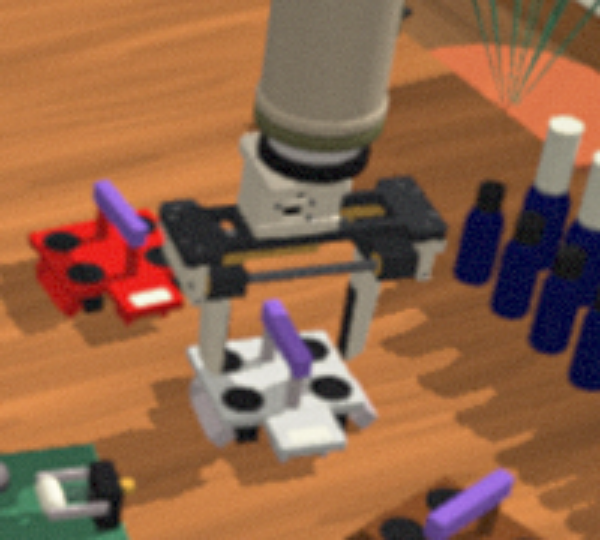

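The fingers straddle the lavender bar: handle at crop (288,338), with the finger tips on either side at (213,365) and (350,350). I'll close and lift a little.

```bash
python3 -m inch '[1,3,0,0,100,1,3,0,0,0,1,3,0,0,0,1,3,0,0,0,1,3,0,0,0,1,3,0,0,0,1,3,0,0,0,1,3,0,0,0,1,3,0,0,0,1,3,0,0,0]' 60
```

```text
t: 3.73
tool_pos: [0.4464, 0.3246, 0.0456]
orientation: [-0.326, -3.125, 0.0]
force: [0.1, 0.3, -0.8]
opening: 0.0376
gripper_force: 0.0
```

```bash
python3 -m inch '[0,0,0,0,0,0,0,0,0,0,0,0,0,0,0,0,0,0,0,0,0,0,0,0,0,0,0,0,0,0,0,0,0,0,0,0,0,0,0,0]'
```

```text
t: 4.4
tool_pos: [0.4463, 0.3243, 0.0456]
orientation: [-0.326, -3.124, 0.001]
force: [-1.1, -2.7, 1.7]
opening: 0.014
gripper_force: 60.0
```

```bash
python3 -m inch '[0,0,15,0,0,0,0,45,0,0,0,0,80,0,0,0,0,110,0,0,2,-20,125,0,0,6,-40,130,0,0,10,-70,130,0,0,14,-100,130,0,0,18,-130,130,0,0,23,-160,130,0,0]' && python3 -m inch '[5,-30,0,0,0,9,-60,0,0,0,13,-90,0,0,0,16,-110,0,0,0,18,-120,0,0,0,18,-126,0,-1,0,18,-126,0,-1,0,18,-126,0,-1,0,18,-126,0,-1,0]'; python3 - <<'E'
from m import *
t=snap('top','t2.png');s=snap('scene','s2.png')
o=np.zeros((600,800,3),np.uint8)
o[:,:400]=cv2.resize(t['image'][160:340,240:360],(400,600));o[:,400:]=cv2.resize(s['image'][100:280,290:410],(400,600));cv2.imwrite('pics/c2.png',o)
print(robot.read_state()['tool_pos'])
E
```

```text
t: 5.23
tool_pos: [0.4689, 0.1636, 0.1751]
orientation: [-0.325, -3.124, -0.001]
force: [0.5, -0.2, -3.1]
opening: 0.0136
gripper_force: 60.0
t: 5.98
tool_pos: [0.4872, 0.0397, 0.1755]
orientation: [-0.352, -3.121, -0.001]
force: [0.5, -0.2, -2.6]
opening: 0.0135
gripper_force: 60.0
[0.48725485 0.03969144 0.17557252]
```

View pics/c2.png

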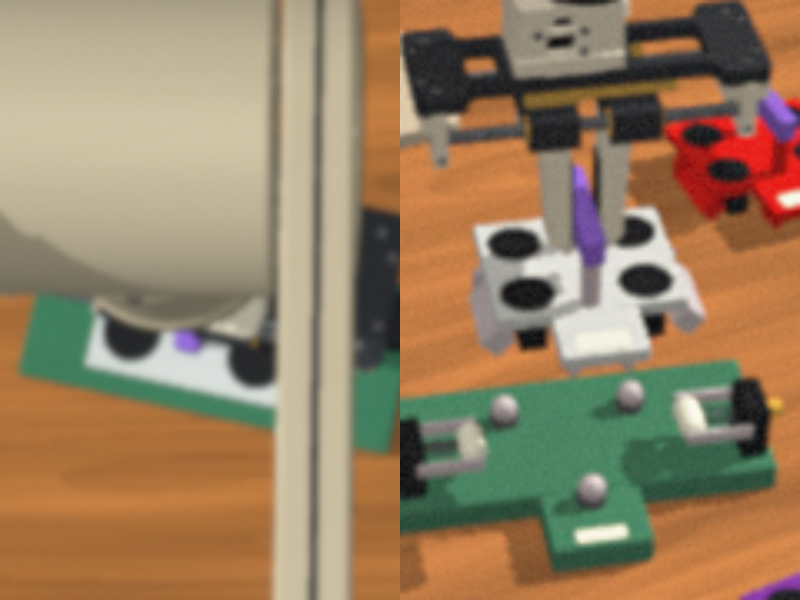

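```bash
python3 - <<'E'
from m import *
s=read_camera('scene');st=robot.read_state();T=st['tool_pos']
y=np.radians(-12.9);R=np.array([[np.cos(y),-np.sin(y),0],[np.sin(y),np.cos(y),0],[0,0,1]])
O=np.array(T)-[0,0,.0455]
pts=np.array([[.075,.025,.025],[.075,-.025,.025],[.038,.007,.073],[.038,-.007,.073],[.038,0,.055]])
p=proj(s,pts@R.T+O);print(p.round(1)); print('crop',(np.c_[(p[:,0]-290)/.3+400,(p[:,1]-100)/.3]).round(0))
p=proj(s,(pts+[.005,0,0])@R.T+O);print('+5mm x',p.round(1))
im=s['image'][150:215,325:380];o=cv2.resize(im,None,fx=10,fy=9,interpolation=cv2.INTER_CUBIC)
cv2.imwrite('pics/c3.png',o)
# station landmarks predicted vs seen in scene
x0,y0,x1,y1=280,195,405,275
h=cv2.cvtColor(s['image'][y0:y1,x0:x1],cv2.COLOR_BGR2HSV)
h2=cv2.cvtColor(s['image'],cv2.COLOR_BGR2HSV)
m=cv2.inRange(h2[150:200,325:380],(120,80,60),(145,255,255));ys,xs=np.nonzero(m);print('lav bbox',xs.min()+325,xs.max()+325,ys.min()+150,ys.max()+150)
E
```

```text
[[365.1 203.5]
 [338.1 206.6]
 [352.  171.4]
 [344.4 172.2]
 [348.  179.7]]
crop [[650. 345.]
 [560. 355.]
 [607. 238.]
 [581. 241.]
 [593. 266.]]
+5mm x [[365.7 205.3]
 [338.6 208.3]
 [352.5 173. ]
 [344.9 173.8]
 [348.5 181.3]]
lav bbox 342 350 150 179
```

View pics/c3.png

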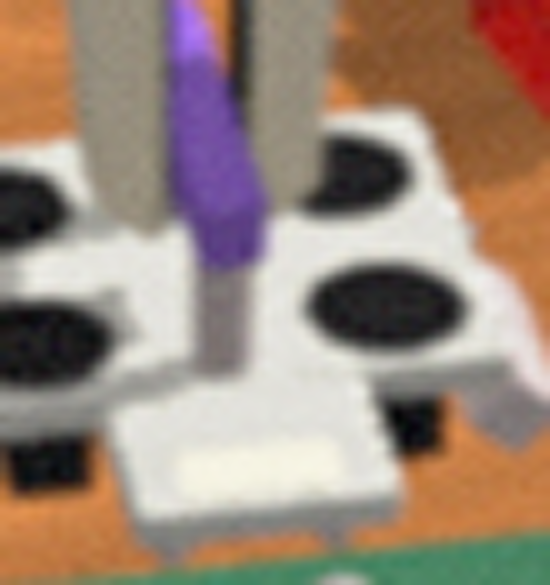

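The handle front end is at (348,173) and the tongue edge at (339,208)-(365,204). Both are within 1-2 px of prediction, so the plate is level and aligned. I'll lower it to just above the rollers.

```bash
python3 -m inch '[0,-2,-15,0,0,0,-2,-35,0,0,0,-2,-55,0,0,0,-2,-68,0,0,0,-2,-74,0,0,0,-2,-76,0,0,0,-2,-76,0,0,0,-2,-76,0,0]'; python3 - <<'E'
from m import *
s=read_camera('scene')
cv2.imwrite('pics/c4.png',cv2.resize(s['image'][150:280,275:415],None,fx=5,fy=4.5,interpolation=cv2.INTER_CUBIC)) 
E
```

```text
t: 6.8
tool_pos: [0.4881, 0.0367, 0.1007]
orientation: [0.353, 3.12, 0.0]
force: [-0.1, 0.1, -3.2]
opening: 0.0137
gripper_force: 60.0
```

View pics/c4.png

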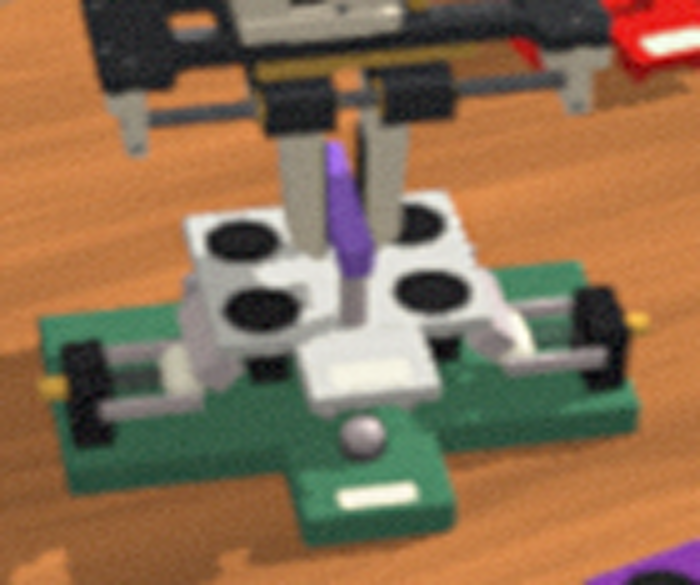

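The plate sits centred between the rollers at crop (180,365) and (515,335), and its tongue (370,375) is above the station tongue (375,495). Now I'll press down.

```bash
python3 -m inch '[0,0,-4,0,0,0,0,-8,0,0,0,0,-10,0,0,0,0,-12,0,0,0,0,-14,0,0,0,0,-16,0,0,0,0,-18,0,0,0,0,-18,0,0]'
```

```text
t: 7.52
tool_pos: [0.4895, 0.0365, 0.0835]
orientation: [0.353, 3.117, 0.001]
force: [1.5, -1.0, 5.0]
opening: 0.0133
gripper_force: 60.0
```

```bash
python3 -m inch '[0,0,-2,0,0,0,0,-4,0,0,0,0,-6,0,0,0,0,-8,0,0,0,0,-8,0,0]' && python3 -m inch '[0,0,-1,0,0,0,0,-2,0,0,0,0,-3,0,0,0,0,-4,0,0,0,0,-4,0,0]'
```

```text
t: 7.93
tool_pos: [0.4863, 0.0372, 0.0722]
orientation: [-0.353, -3.119, -0.001]
force: [3.7, 2.7, -9.7]
opening: 0.0135
gripper_force: 60.0
t: 8.35
tool_pos: [0.487, 0.0375, 0.0715]
orientation: [-0.353, -3.12, -0.002]
force: [-11.4, 6.9, 18.3]
opening: 0.0134
gripper_force: 60.0
```

```bash
python3 -m inch '[0,0,-1,0,0,0,0,-1,0,0,0,0,-1,0,0]' && python3 -m inch '[0,0,1,0,0,0,0,1,0,0,0,0,1,0,30,0,0,1,0,30,0,0,1,0,60,0,0,1,0,60,0,0,1,0,60,0,0,1,0,60]' && python3 -m inch '[0,0,10,0,60,0,0,30,0,60,0,0,60,0,60,0,0,100,0,60,0,0,130,0,60,0,0,130,0,60]'
```

```text
t: 8.6
tool_pos: [0.4872, 0.0375, 0.0714]
orientation: [-0.352, -3.121, -0.002]
force: [-15.4, 5.5, 27.0]
opening: 0.0136
gripper_force: 60.0
t: 9.27
tool_pos: [0.4873, 0.0364, 0.0695]
orientation: [-0.354, -3.121, 0.0]
force: [-0.4, -0.2, 0.2]
opening: 0.0493
gripper_force: 0.0
t: 9.77
tool_pos: [0.4913, 0.0365, 0.2083]
orientation: [0.352, 3.11, 0.001]
force: [0.9, 0.0, 1.3]
opening: 0.0557
gripper_force: 0.0
```

Released and clear. I'll move aside so both cameras can see, then measure.

```bash
python3 -m inch '[0,-40,0,0,60,0,-80,0,0,60,-10,-120,0,0,60,-20,-160,0,0,60,-30,-200,0,0,60,-40,-240,0,0,60,-40,-270,0,0,60,-40,-270,0,0,60]'; python3 - <<'E'
from m import *
t=read_camera('top');s=read_camera('scene')
et,_,_=lav(t,(265,205,350,300));es,_,_=lav(s,(310,165,390,260))
h=ray(t,et,.026+.070);print('handle top',h,h.mean(0),'tri',tri(t,et,s,es))
d=h[1]-h[0];print('yaw',np.degrees(np.arctan2(d[1],d[0])),np.linalg.norm(d[:2]))
o=np.zeros((600,800,3),np.uint8)
a=cv2.resize(t['image'][190:310,230:390],(400,300),interpolation=cv2.INTER_CUBIC);b=cv2.resize(s['image'][160:280,270:430],(800,600),interpolation=cv2.INTER_CUBIC)
o=b.copy();o[:300,:400]=a if 0 else o[:300,:400]
cv2.imwrite('pics/c5.png',np.hstack([cv2.resize(b,(400,300)),a]).repeat(1,0)) ;
cv2.imwrite('pics/c5.png',np.hstack([cv2.resize(b,(533,400),interpolation=3)[:,67:467],cv2.resize(a,(533,400))[:,67:467]]))
E
```

```text
t: 10.43
tool_pos: [0.4463, -0.2386, 0.2003]
orientation: [0.361, 3.12, -0.004]
force: [1.3, -0.5, -0.6]
opening: 0.0557
gripper_force: 0.0
handle top [[0.45052915 0.04712879 0.096     ]
 [0.52184321 0.03039702 0.096     ]] [0.48618618 0.0387629  0.096     ] tri [[0.45011487 0.04594131 0.09557477]
 [0.52397838 0.03193928 0.08325581]]
yaw -13.203967787610996 0.07325058611756037
```

View pics/c5.png

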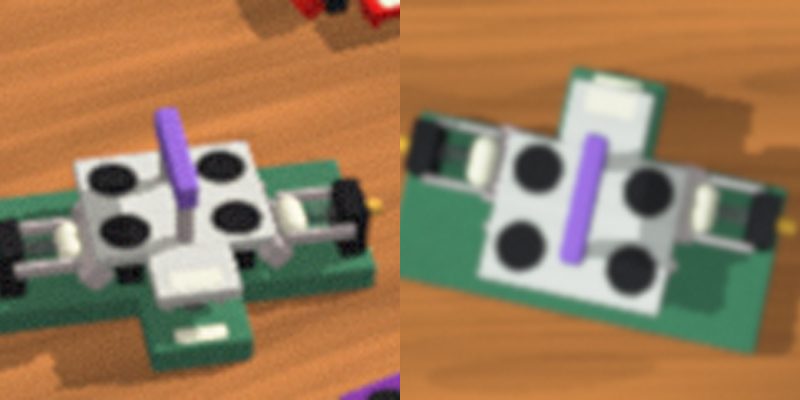

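The plate sits between the rollers with its tongue over the station tongue, (600,105) in the right crop. Its handle centre is within 2 mm of the station axis and rose 25 mm against the expected 26. It looks level and released, so I'll hand it in.

```bash
python3 -c "
from plant import job
print(job.close_job())"
```

```text
the job is handed in; nothing more can be done
None
```

The lavender-handled plate is pressed home and released on the green three-ball station, measuring about 1 mm off its axis and within about 1 mm of home height; the arm stayed clear of the mustard plate and amber bottle, and I handed the job in at about 10.5 s (no verdict was returned).

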